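# Hang the swing bucket on the rotor arm and check that it swings

## Robot

A 6-joint arm with a two-finger parallel gripper is mounted at the origin on the work surface. World frame = base frame: x ahead of the robot, y to its left, z up, the work surface at z = 0. Lengths are in m, angles in rad, forces in N, time in s.
With the tool pointing down it reaches from about 0.325 to 0.75 m from the base axis. Payload 7.6 kg.
Tool frame: the origin (TCP) lies between the finger pads; the fingertips stand 14 mm ahead of it and the grasp point (between the pads) lies 5 mm behind it; z points along the fingers, y is the line along which they close (so a half turn about z gives the same grasp; the last joint's range is limited). The gripper opens to 85 mm and grips with 20 to 120 N. Pads are 22 mm wide; open, the fingers measure 114 mm over their backs; the gripper's body (76 mm by 85 mm) begins 54 mm behind the grasp point. The pads swing forward as they close: fully open they stand 13 mm farther back than shut.
Start: joints at [1.256, 0.052, 1.401, -0, 1.689, -0.07], TCP at [0.127, 0.509, 0.245] pointing down, gripper open.
Joint ranges: [-2.9, 2.9], [-0.91, 2.17], [0.12, 2.37], [-1.06, 4.2], [0.26, 2.73], [-2.93, 2.93]. Speed limits (rad/s): [2.57, 2.57, 3.01, 3.14, 3.14, 3.14].

## Interface

Orientations are given as a 3x3 rotation matrix whose columns are the frame's x, y, z axes.
In Python, from workcell import bot gives the robot as it stands.
- The arm moves only by the shell command python3 -m inch 'ROWS' [FORCE]. ROWS is JSON, a list of rows, each an object of numbers: "fingers": the closure, from 0 (fully open) to 1 (shut); "x", "y", "z": the shift along the tool's x, y, z in units of 0.02 m (1.0 is 0.02 m); "ax", "ay", "az": the turn, a rotation vector about the tool's x, y, z in units of 1.5 rad (1.0 is 1.5 rad). A call has 1 to 10 rows; each row shifts and turns the commanded pose from where the row before left it, along the tool's axes as they then stand; what a row does not reach is not made up. A row lasts 1/12 s, in which the tool goes at most 41.7 mm and 7.16 degrees, less where a joint would pass 70% of its speed; a pose out of reach is approached as far as the arm can. A call with a number of a shift or a turn outside -1 to 1 is refused whole. A call with a gripper value outside its range is refused whole. The fingers move at their own pace and stop on an object; FORCE is the grip in N (left out, the last holds). Time passes only in rows, so rows that do not move let the fingers close. It gives the time, the measured TCP pose, the force, the opening and the grip force at its end, in the units of the state.
- bot.read_state(): the state, without advancing time (a new reading comes with each control period).
- bot.camera(name): name is "scene" or "top" or "wrist"; returns the picture (420x560x3 uint8, blue, green, red); there is no depth.
- bot.get_calibration(name): a dict with "mtx" (3x3 intrinsics, pixels), "xyz" and "rotation" of the camera in the world. Camera axes: x right, y up, looking along -z (the intrinsics and any distortion apply to the point x, -y, -z); pixel columns grow to the right and rows downward; lengths in m; the calibration is good to about 2 mm. A picture is of the moment at which its call begins: read the wrist's pose just before it. get_calibration takes no time and is no camera call; for the wrist camera it gives the pose at the moment of the call.
- bot.job_done(): hands the job in; it is judged then, once.
The state is a dict: "time": time; "q": joint angles; "dq": joint speeds; "joint_torque": joint torques, N m; "ee_pos": TCP position; "eef_rot": TCP orientation; "force": force on the tool from outside, world axes, zero at the start; "wrist_torque": the same for the moment, N m; "finger_gap": finger opening in m; "grasp_force": force on a finger pad.
Only numpy, scipy, OpenCV 4.12 (cv2) and the standard library are available. Lean on these libraries where they do the work, as an engineer would, in place of code of your own. Each camera call takes 0.05 s, during which the arm holds its last target. There are 200 camera calls.

## Task

Hang the loose aluminium swing bucket by its two eyes on the two trunnion pins of the rotor arm's empty fork, lowering it gently until both eyes are fully home, and let go of it. Then check that it swings freely: nudge it so that it tips at least 15 degrees on its pins, and leave it hanging still and upright by itself. Leave the other bucket on its pins and everything else on the bench where it is.

Things in the scene. Friction and masses are not known exactly. Their poses are not given: they have to be found in the camera images.
- bucket: The loose bucket: an open aluminium cup, 50 mm outside diameter, straight wall 3 mm thick, 105 mm tall, about 0.3 kg, standing upright on the bench. Origin: centre of its underside; z up through the mouth. Lugs with hanging eyes at +x and -x; the wall is free for gripping along y (50 mm wide), for instance 85 mm above the underside. It is the same after half a turn about z.
- bucket_eye (a point): Centre of the loose bucket's eye at +x, 30 mm from its axis (its twin is at -x). Lug: 24 to 35.5 mm from the axis, 36 mm wide along y, 59 to 97 mm above the underside. The eye is a slot through it along x, 13 mm wide, roofed 5 mm above this point, open below through a mouth flared to 26 mm over the lowest 12 mm. Axes as the bucket's.
- bucket_seat (a point): Point on the loose bucket's axis midway between the two eyes, 80 mm above its underside, 25 mm below its rim. The line through it along the bucket's x is the pins' axis when the bucket hangs fully home. The centre of mass is 40 to 50 mm below it: pressed on the rim or pushed below, it tips lightly (1 to 3 N), and let go it swings back and is still in some 4 s, up to 6 degrees off plumb.
- empty_fork (a point): Midpoint between the two pins of the rotor arm's empty fork, on the pins' axis, 205 mm above the bench. x runs along the pins, y points to the rotor's hub (150 mm away), z is up; -y is the fork's open outer end. A bucket hung here swings about x. Nothing stands above the fork; the crosspiece that joins its tines begins 63 mm towards the hub.
- pin (a point): Inner end of the steel pin at +x of the empty fork (its twin is at -x, 56 mm away, pointing at it). Each pin is 9 mm in diameter and 12.5 mm long and stands out from the inner face of a tine. Tines: inner faces 81 mm apart, 12 mm thick, 192 to 218 mm above the bench, ending 19 mm outward (-y) of the pins.
- vice: Cast-iron bench vice, bolted down, holding the rotor arm still by its boss. Origin on the bench under the rotor's axis; the arm runs along its y, the empty fork at -y, the vice's screw and bar at +x. Jaws up to 166 mm, rotor hub and nut up to 238 mm above the bench. It is 96 mm wide at the jaws and reaches from 100 mm at -x to 190 mm at +x.
- hung_bucket: A second, equal bucket, already hanging free in the other fork (at +y of the vice). Origin: centre of its underside, 125 mm above the bench.
- ruler: Stainless ruler, 310 x 28 x 3 mm, lying flat. Origin: centre of its underside.
- cap: Black plastic bucket cap, diameter 58 mm, 30 mm high with its knob. Origin: centre of its underside.
- weight0: Brass balancing weight, diameter 28 mm, 30 mm high. Origin: centre of its underside.
- weight1: Brass balancing weight, equal to the first.
- brush: White nylon cleaning brush lying on its bristles, 203 x 30 x 27 mm, long along its x. Origin: on the bench under its middle.
- jar: White grease jar with a blue cap, diameter 54 mm, 62 mm high. Origin: centre of its underside.
Not all that is in view belongs to the job. Leave any orange look-alike of the bucket alone.

How it is judged:
On the way, in this order (a step that is already met when the one before it is completed fails the run):
1. the loose bucket hangs by both eyes on the pins of the empty fork, upright, with the robot off it (distance between bucket_seat and empty_fork below 0.005 m and angle between the x axis of bucket and the x axis of empty_fork, either way round below 0.1 rad and angle between bucket's own z axis and vertical below 0.2 rad and contact force between bucket and the arm below 0.05 N and contact force between bucket and the fingers below 0.05 N), for 0.3 s.
2. still on its pins, the bucket is tipped at least 15 degrees (distance between bucket_seat and empty_fork below 0.007 m and angle between bucket's own z axis and vertical above 0.26 rad).
At the end, for the whole second after the job is handed in: The loose bucket hangs by both eyes on the empty fork's pins (seat within 5 mm, eyes' line within 0.1 rad), upright within 0.2 rad and still (0.03 m/s, 0.5 rad/s), having hung untouched and then been tipped 0.26 rad or more; the other bucket still hangs in its fork (distance between bucket_seat and empty_fork below 0.005 m and angle between the x axis of bucket and the x axis of empty_fork, either way round below 0.1 rad and angle between bucket's own z axis and vertical below 0.2 rad and linear speed of bucket below 0.03 m/s and angular speed of bucket below 0.5 rad/s and distance between hung_bucket and empty_fork below 0.33 m and height (world z) of hung_bucket above 0.115 m).
It fails at once if the bucket is forced against the rotor arm or the vice (over 60 N) (contact force between bucket and vice above 60 N).
It fails at once if the bucket is dropped onto the pins (over 0.2 m/s just above them) (distance between bucket_seat and empty_fork between 0.006 and 0.03 m and linear speed of bucket above 0.2 m/s).
It fails at once if the other bucket is disturbed (moved over 30 mm) (distance of hung_bucket from where it was at the start of the episode above 0.03 m).
It fails at once if something else on the bench is moved over 30 mm (distance of any of ruler, cap, weight0, weight1, brush, jar from where it was at the start of the episode above 0.03 m).
It also fails if it takes over 56 s, if anything falls off the work surface, if the arm or the gripper's body presses on something with over 40 N, if the wrist force passes 120 N, or if a joint passes its speed limit or range.

## Working session

There is one attempt and no reset: what is moved stays moved. The work goes in short steps, Python scripts to look and compute and a shell command to move; the robot and the scene stay as the last step left them, time stands still between calls to the robot, and variables do not carry over. Pictures are saved under pics/ and viewed, at most 10 in all, crops included, and the job is handed in when it is done.

```bash
mkdir -p pics
cat > h.py <<'E'
import numpy as np, cv2, json
from workcell import bot
def snap(n,f):
    im=bot.camera(n); cv2.imwrite('pics/'+f,im); return im
def ray(n,u,v,c=None):
    c=c or bot.get_calibration(n); K=np.array(c['mtx']); R=np.array(c['rotation']); 
    p=np.linalg.inv(K)@[u,v,1]; return np.array(c['xyz']),R@[p[0],-p[1],-p[2]]
def atz(n,u,v,z,c=None):
    o,d=ray(n,u,v,c); return o+d*(z-o[2])/d[2]
def proj(n,P,c=None):
    c=c or bot.get_calibration(n); K=np.array(c['mtx']); R=np.array(c['rotation'])
    q=R.T@(np.array(P)-np.array(c['xyz'])); p=K@[q[0],-q[1],-q[2]]; return p[:2]/p[2]
E
python3 - <<'E'
from h import *
a=snap('scene','s0.png');b=snap('top','t0.png')
for n in('scene','top','wrist'):
    c=bot.get_calibration(n);print(n,{k:np.round(v,3).tolist() if not isinstance(v,str) else v for k,v in c.items()})
s=bot.read_state();print({k:np.round(v,3).tolist() for k,v in s.items()})
E
```

```text
scene {'mtx': [[458.09, 0.0, 279.282], [0.0, 458.09, 203.09], [0.0, 0.0, 1.0]], 'xyz': [1.32, -0.159, 0.821], 'rotation': [[0.325, -0.626, 0.708], [0.946, 0.215, -0.244], [0.0, 0.749, 0.662]]}
top {'mtx': [[464.598, 0.0, 286.022], [0.0, 464.598, 220.14], [0.0, 0.0, 1.0]], 'xyz': [0.391, 0.073, 1.518], 'rotation': [[0.013, 0.992, -0.127], [-1.0, 0.011, -0.018], [-0.017, 0.127, 0.992]]}
wrist {'mtx': [[297.97, 0.0, 280.909], [0.0, 297.97, 208.987], [0.0, 0.0, 1.0]], 'xyz': [0.06, 0.527, 0.373], 'rotation': [[0.243, -0.933, -0.265], [0.97, 0.233, 0.067], [-0.001, -0.273, 0.962]]}
{'time': 0.1, 'q': [1.256, 0.053, 1.402, -0.0, 1.689, -0.07], 'dq': [-0.0, -0.002, -0.003, -0.001, 0.0, 0.0], 'joint_torque': [0.001, -38.259, -36.098, -0.0, 0.005, 0.0], 'ee_pos': [0.127, 0.509, 0.245], 'eef_rot': [[-0.97, 0.242, -0.0], [0.242, 0.97, -0.001], [0.0, -0.001, -1.0]], 'force': [-0.991, -0.293, -0.257], 'wrist_torque': [-0.062, -0.03, -0.006], 'grasp_force': 0.0, 'finger_gap': 0.086}
```

View pics/s0.png

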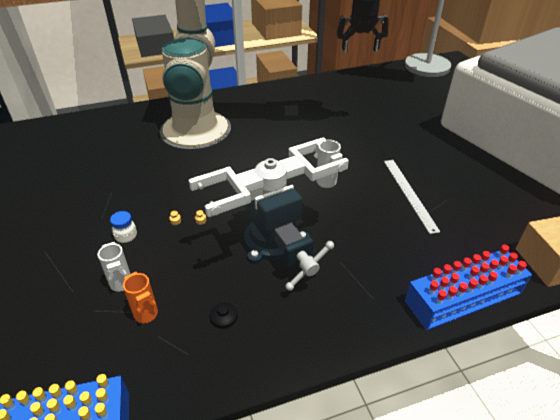

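View pics/t0.png

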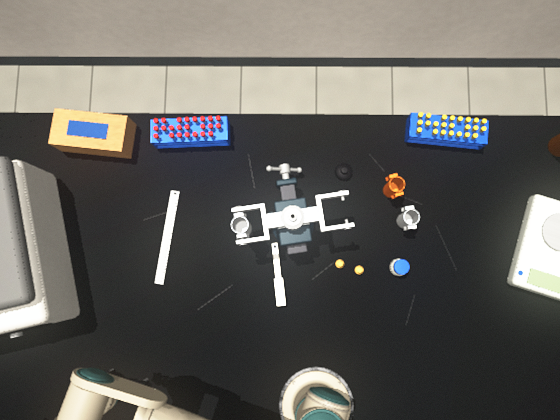

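The scene view shows the loose bucket at about (115,268), with the orange look-alike at (140,298) and the empty fork's tines at (193,183) and (210,208). In the top view the bucket is at (409,217) and the empty fork's tips are at (345,193) and (352,226). I'll enlarge both.

Run:
```python
from h import *
b=cv2.imread('pics/t0.png')[165:275,280:440]
cv2.imwrite('pics/t0c.png',cv2.resize(b,None,fx=5,fy=5,interpolation=cv2.INTER_CUBIC))
a=cv2.imread('pics/s0.png')[130:300,90:300]
cv2.imwrite('pics/s0c.png',cv2.resize(a,None,fx=3.5,fy=3.5,interpolation=cv2.INTER_CUBIC))
for z in(.0,.105):print(z,atz('top',409,217,z))
for p in((345,193),(352,226),(293,216)):print(atz('top',*p,.218))
```

```text
0.0 [ 0.5997042  -0.30246555  0.        ]
0.105 [ 0.58525961 -0.27649713  0.105     ]
[ 0.63651157 -0.06915957  0.218     ]
[ 0.54247096 -0.08850356  0.218     ]
[0.56907151 0.07763393 0.218     ]
```

View pics/t0c.png

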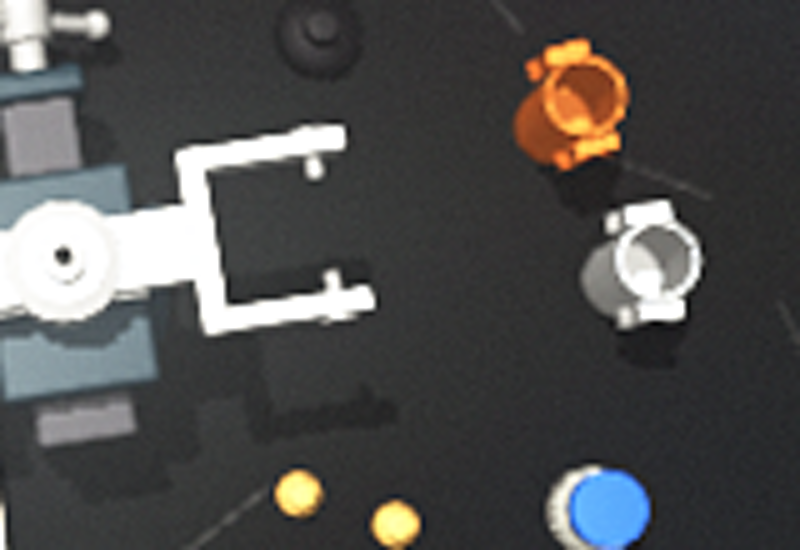

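In the crop, the bucket rim's centre is at (658,258), its lugs are at (648,214) and (662,308), and the pin tips are at about (316,175) and (333,272).

Run:
```python
from h import *
f=lambda u,v:(280+(u+.5)/5-.5,165+(v+.5)/5-.5)
rim=atz('top',*f(658,258),.105);l1=atz('top',*f(648,214),.097);l2=atz('top',*f(663,308),.097)
p1=atz('top',*f(316,175),.208);p2=atz('top',*f(333,272),.208);hub=atz('top',*f(63,257),.238)
print('rim',rim,'lugmid',(l1+l2)/2,np.linalg.norm(l1-l2),'yaw',np.arctan2(*(l1-l2)[[1,0]]))
print('pins',p1,p2,(p1+p2)/2,np.linalg.norm(p1-p2),np.arctan2(*(p1-p2)[[1,0]]),'hub',hub,np.linalg.norm(((p1+p2)/2-hub)[:2]), np.arctan2(*(hub-(p1+p2)/2)[[1,0]])-np.pi/2)
c=bot.get_calibration('wrist');s=bot.read_state();R=np.array(s['eef_rot'])
print('cam in tool',R.T@(c['xyz']-np.array(s['ee_pos'])),'\n',R.T@c['rotation'])
print('shift to rim, tool units/0.02',R.T@(rim-np.array(s['ee_pos']))/.02)
```

```text
rim [ 0.58779963 -0.28324328  0.105     ] lugmid [ 0.5871131  -0.28368029  0.097     ] 0.058772055671142395 yaw 0.1358340896295173
pins [ 0.61920266 -0.06392749  0.208     ] [ 0.56345893 -0.07342002  0.208     ] [ 0.5913308  -0.06867376  0.208     ] 0.056546186068946035 0.16867062851379735 hub [0.56630631 0.07978869 0.238     ] 0.15055670854788142 0.16698805767366864
cam in tool [ 0.06929397  0.00057024 -0.12883467] 
 [[-3.67888104e-04  9.61950994e-01  2.73221797e-01]
 [ 9.99999723e-01  5.30493435e-04 -5.21263994e-04]
 [-6.46372786e-04  2.73221529e-01 -9.61950923e-01]]
shift to rim, tool units/0.02 [-31.94833115 -32.84596234   7.01967361]
```

```bash
python3 -m inch '[{"x":-1,"y":-1,"z":-0.3},{"x":-1,"y":-1,"z":-0.3},{"x":-1,"y":-1,"z":-0.3},{"x":-1,"y":-1,"z":-0.3},{"x":-1,"y":-1,"z":-0.3},{"x":-1,"y":-1,"z":-0.3},{"x":-1,"y":-1,"z":-0.3},{"x":-1,"y":-1},{"x":-1,"y":-1},{"x":-1,"y":-1}]'; python3 -m inch '[{"x":-1,"y":-1},{"x":-1,"y":-1},{"x":-1,"y":-1},{"x":-1,"y":-1},{"x":-1,"y":-1},{"x":-1,"y":-1},{"x":-1,"y":-1},{"x":-1,"y":-1},{"x":-1,"y":-1},{"x":-1,"y":-1}]'
```

```text
$[0]: bad value
$[0]: bad value
```

```bash
python3 -m inch '[{"fingers":0,"x":-1,"y":-1,"z":-0.3,"ax":0,"ay":0,"az":0}]' ; python3 -m inch '[{"fingers":0,"x":-1,"y":-1,"z":-0.3}]'
```

```text
time: 0.18
ee_pos: [0.1402, 0.486, 0.2489]
eef_rot: [[-0.971, 0.239, -0.002], [0.239, 0.971, -0.003], [0.001, -0.004, -1.0]]
force: [1.6, 0.4, -0.3]
finger_gap: 0.0858
grasp_force: 0.0$[0]: bad value
```

Every key has to be present in each row.

```bash
python3 -m inch '[{"fingers":0,"x":-1,"y":-1,"z":-0.5,"ax":0,"ay":0,"az":0},{"fingers":0,"x":-1,"y":-1,"z":-0.5,"ax":0,"ay":0,"az":0},{"fingers":0,"x":-1,"y":-1,"z":-0.5,"ax":0,"ay":0,"az":0},{"fingers":0,"x":-1,"y":-1,"z":-0.5,"ax":0,"ay":0,"az":0},{"fingers":0,"x":-1,"y":-1,"z":0,"ax":0,"ay":0,"az":0},{"fingers":0,"x":-1,"y":-1,"z":0,"ax":0,"ay":0,"az":0},{"fingers":0,"x":-1,"y":-1,"z":0,"ax":0,"ay":0,"az":0},{"fingers":0,"x":-1,"y":-1,"z":0,"ax":0,"ay":0,"az":0},{"fingers":0,"x":-1,"y":-1,"z":0,"ax":0,"ay":0,"az":0},{"fingers":0,"x":-1,"y":-1,"z":0,"ax":0,"ay":0,"az":0}]'; python3 -m inch '[{"fingers":0,"x":-1,"y":-1,"z":0,"ax":0,"ay":0,"az":0},{"fingers":0,"x":-1,"y":-1,"z":0,"ax":0,"ay":0,"az":0},{"fingers":0,"x":-1,"y":-1,"z":0,"ax":0,"ay":0,"az":0},{"fingers":0,"x":-1,"y":-1,"z":0,"ax":0,"ay":0,"az":0},{"fingers":0,"x":-1,"y":-1,"z":0,"ax":0,"ay":0,"az":0},{"fingers":0,"x":-1,"y":-1,"z":0,"ax":0,"ay":0,"az":0},{"fingers":0,"x":-1,"y":-1,"z":0,"ax":0,"ay":0,"az":0},{"fingers":0,"x":-1,"y":-1,"z":0,"ax":0,"ay":0,"az":0},{"fingers":0,"x":-1,"y":-1,"z":0,"ax":0,"ay":0,"az":0},{"fingers":0,"x":-1,"y":-1,"z":0,"ax":0,"ay":0,"az":0}]'
```

```text
time: 1.02
ee_pos: [0.2876, 0.2413, 0.291]
eef_rot: [[-0.97, 0.242, -0.0], [0.242, 0.97, -0.0], [0.0, -0.0, -1.0]]
force: [-0.1, 0.4, 0.0]
finger_gap: 0.0857
grasp_force: 0.0
time: 1.85
ee_pos: [0.4333, -0.0013, 0.291]
eef_rot: [[-0.97, 0.243, -0.0], [0.243, 0.97, 0.0], [0.0, 0.0, -1.0]]
force: [0.5, 0.2, 0.4]
finger_gap: 0.0853
grasp_force: 0.0
```

```bash
python3 -m inch '[{"fingers":0,"x":-1,"y":-1,"z":0,"ax":0,"ay":0,"az":0},{"fingers":0,"x":-1,"y":-1,"z":0,"ax":0,"ay":0,"az":0},{"fingers":0,"x":-1,"y":-1,"z":0,"ax":0,"ay":0,"az":0},{"fingers":0,"x":-1,"y":-1,"z":0,"ax":0,"ay":0,"az":0},{"fingers":0,"x":-1,"y":-1,"z":0,"ax":0,"ay":0,"az":0},{"fingers":0,"x":-1,"y":-1,"z":0,"ax":0,"ay":0,"az":0},{"fingers":0,"x":-1,"y":-1,"z":0,"ax":0,"ay":0,"az":0},{"fingers":0,"x":-1,"y":-1,"z":0,"ax":0,"ay":0,"az":0},{"fingers":0,"x":-1,"y":-1,"z":0,"ax":0,"ay":0,"az":0},{"fingers":0,"x":-1,"y":-1,"z":0,"ax":0,"ay":0,"az":0}]'; python3 -m inch '[{"fingers":0,"x":-0.45,"y":-0.9,"z":0,"ax":0,"ay":0,"az":0},{"fingers":0,"x":-0.45,"y":-0.9,"z":0,"ax":0,"ay":0,"az":0},{"fingers":0,"x":0,"y":0,"z":0,"ax":0,"ay":0,"az":-0.0635},{"fingers":0,"x":0,"y":0,"z":0,"ax":0,"ay":0,"az":-0.0635},{"fingers":0,"x":0,"y":0,"z":0,"ax":0,"ay":0,"az":-0.0635},{"fingers":0,"x":0,"y":0,"z":0,"ax":0,"ay":0,"az":-0.0635},{"fingers":0,"x":0,"y":0,"z":0,"ax":0,"ay":0,"az":0},{"fingers":0,"x":0,"y":0,"z":0,"ax":0,"ay":0,"az":0}]'
python3 - <<'E'
from h import *
c=bot.get_calibration('wrist');im=snap('wrist','w0.png')
np.save('w0.npy',c,allow_pickle=True)
rim=np.array([.5878,-.2832,.105])
print(proj('wrist',rim,c))
E
```

```text
time: 2.68
ee_pos: [0.5789, -0.2436, 0.2905]
eef_rot: [[-0.97, 0.242, -0.001], [0.242, 0.97, 0.001], [0.001, 0.0, -1.0]]
force: [-0.0, 0.4, 0.3]
finger_gap: 0.0853
grasp_force: 0.0
time: 3.35
ee_pos: [0.5872, -0.2817, 0.2908]
eef_rot: [[-0.991, -0.133, -0.001], [-0.133, 0.991, 0.0], [0.001, 0.001, -1.0]]
force: [1.1, 0.0, -0.2]
finger_gap: 0.0855
grasp_force: 0.0
[278.65711423 191.35041665]
```

View pics/w0.png

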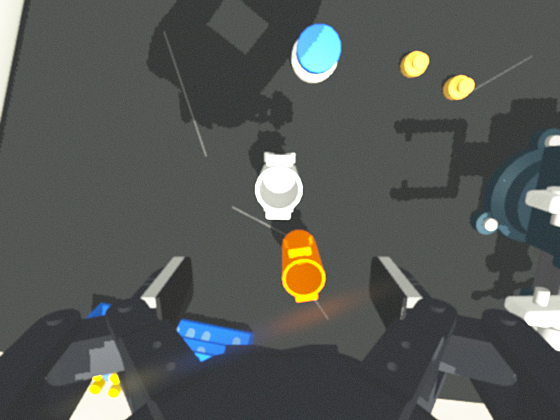

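The wrist view shows the bucket rim centred near (279,188), close to the predicted point, with lugs at (280,157) and (279,214). I'll fit the rim in an enlarged crop.

Run:
```python
from h import *
im=cv2.imread('pics/w0.png')[140:230,230:330]
cv2.imwrite('pics/w0c.png',cv2.resize(im,None,fx=6,fy=6,interpolation=cv2.INTER_CUBIC))
c=np.load('w0.npy',allow_pickle=True).item()
print(atz('wrist',279,188,.105,c),atz('wrist',280,157,.097,c),atz('wrist',279,214,.097,c))
```

```text
[ 0.58409744 -0.28331557  0.105     ] [ 0.55203309 -0.28650842  0.097     ] [ 0.61546305 -0.27921485  0.097     ]
```

View pics/w0c.png

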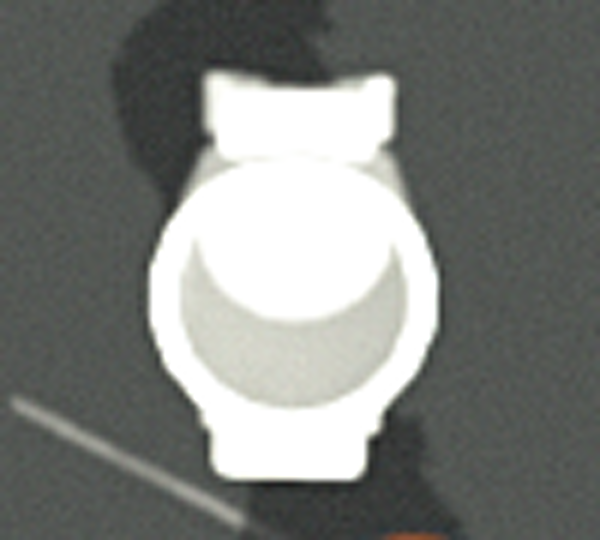

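The rim centre in the crop is at (294,295), and the lug midpoints are at (300,110) and (290,460). That puts the bucket at about (0.586, -0.283) with a yaw of about 0.11, which agrees with the top view. Next I descend and grip.

```bash
python3 -m inch '[{"fingers":0,"x":0.04,"y":-0.08,"z":1,"ax":0,"ay":0,"az":0.015},{"fingers":0,"x":0,"y":0,"z":1,"ax":0,"ay":0,"az":0},{"fingers":0,"x":0,"y":0,"z":1,"ax":0,"ay":0,"az":0},{"fingers":0,"x":0,"y":0,"z":1,"ax":0,"ay":0,"az":0},{"fingers":0,"x":0,"y":0,"z":1,"ax":0,"ay":0,"az":0},{"fingers":0,"x":0,"y":0,"z":1,"ax":0,"ay":0,"az":0},{"fingers":0,"x":0,"y":0,"z":1,"ax":0,"ay":0,"az":0},{"fingers":0,"x":0,"y":0,"z":1,"ax":0,"ay":0,"az":0},{"fingers":0,"x":0,"y":0,"z":1,"ax":0,"ay":0,"az":0},{"fingers":0,"x":0,"y":0,"z":1,"ax":0,"ay":0,"az":0}]'; python3 -m inch '[{"fingers":0,"x":0,"y":0,"z":0.54,"ax":0,"ay":0,"az":0},{"fingers":0,"x":0,"y":0,"z":0,"ax":0,"ay":0,"az":0},{"fingers":1,"x":0,"y":0,"z":0,"ax":0,"ay":0,"az":0},{"fingers":1,"x":0,"y":0,"z":0,"ax":0,"ay":0,"az":0},{"fingers":1,"x":0,"y":0,"z":0,"ax":0,"ay":0,"az":0},{"fingers":1,"x":0,"y":0,"z":0,"ax":0,"ay":0,"az":0},{"fingers":1,"x":0,"y":0,"z":0,"ax":0,"ay":0,"az":0},{"fingers":1,"x":0,"y":0,"z":0,"ax":0,"ay":0,"az":0},{"fingers":1,"x":0,"y":0,"z":0,"ax":0,"ay":0,"az":0},{"fingers":1,"x":0,"y":0,"z":0,"ax":0,"ay":0,"az":0}]' 40
```

```text
time: 4.23
ee_pos: [0.5865, -0.2833, 0.0902]
eef_rot: [[-0.994, -0.111, -0.0], [-0.111, 0.994, 0.0], [0.0, 0.0, -1.0]]
force: [0.1, -0.3, -0.3]
finger_gap: 0.0857
grasp_force: 0.0
time: 5.07
ee_pos: [0.5875, -0.2839, 0.0827]
eef_rot: [[-0.994, -0.113, 0.003], [-0.113, 0.994, -0.002], [-0.003, -0.002, -1.0]]
force: [-0.6, -0.1, 7.5]
finger_gap: 0.0495
grasp_force: 41.9
```

The grip holds at a 49.5 mm gap. Next I lift, turn to the fork's yaw, and move part-way towards the fork to look at it.

```bash
python3 -m inch '[{"fingers":1,"x":0,"y":0,"z":-0.5,"ax":0,"ay":0,"az":0},{"fingers":1,"x":0,"y":0,"z":-1,"ax":0,"ay":0,"az":0},{"fingers":1,"x":0,"y":0,"z":-1,"ax":0,"ay":0,"az":0},{"fingers":1,"x":0,"y":0,"z":-1,"ax":0,"ay":0,"az":0},{"fingers":1,"x":0,"y":0,"z":-1,"ax":0,"ay":0,"az":0},{"fingers":1,"x":0,"y":0,"z":-1,"ax":0,"ay":0,"az":0},{"fingers":1,"x":0,"y":0,"z":-1,"ax":0,"ay":0,"az":0},{"fingers":1,"x":0,"y":0,"z":-1,"ax":0,"ay":0,"az":0},{"fingers":1,"x":0,"y":0,"z":-1,"ax":0,"ay":0,"az":0},{"fingers":1,"x":0,"y":0,"z":-1,"ax":0,"ay":0,"az":0}]'; python3 -m inch '[{"fingers":1,"x":0,"y":0,"z":-0.2,"ax":0,"ay":0,"az":-0.038},{"fingers":1,"x":-0.5,"y":1,"z":0,"ax":0,"ay":0,"az":0},{"fingers":1,"x":-0.5,"y":1,"z":0,"ax":0,"ay":0,"az":0},{"fingers":1,"x":-0.5,"y":1,"z":0,"ax":0,"ay":0,"az":0},{"fingers":1,"x":-0.5,"y":1,"z":0,"ax":0,"ay":0,"az":0},{"fingers":1,"x":0,"y":0,"z":0,"ax":0,"ay":0,"az":0},{"fingers":1,"x":0,"y":0,"z":0,"ax":0,"ay":0,"az":0},{"fingers":1,"x":0,"y":0,"z":0,"ax":0,"ay":0,"az":0}]'
python3 - <<'E'
from h import *
c=bot.get_calibration('wrist');im=snap('wrist','w1.png')
np.save('w1.npy',c,allow_pickle=True)
for P in([.6192,-.0639,.208],[.5635,-.0734,.208]):print(proj('wrist',P,c))
cv2.imwrite('pics/w1c.png',cv2.resize(im[100:300,230:500],None,fx=2.9,fy=2.9,interpolation=cv2.INTER_CUBIC))
E
```

```text
time: 5.9
ee_pos: [0.5863, -0.2831, 0.2713]
eef_rot: [[-0.994, -0.113, -0.001], [-0.113, 0.994, 0.001], [0.001, 0.001, -1.0]]
force: [0.2, -0.1, -3.1]
finger_gap: 0.0498
grasp_force: 42.2
time: 6.57
ee_pos: [0.6122, -0.1981, 0.2744]
eef_rot: [[-0.985, -0.17, -0.001], [-0.17, 0.985, -0.0], [0.001, 0.0, -1.0]]
force: [0.2, -0.4, -3.2]
finger_gap: 0.05
grasp_force: 42.5
[461.75517617 266.64876551]
[475.84430015 189.87238254]
```

View pics/w1c.png

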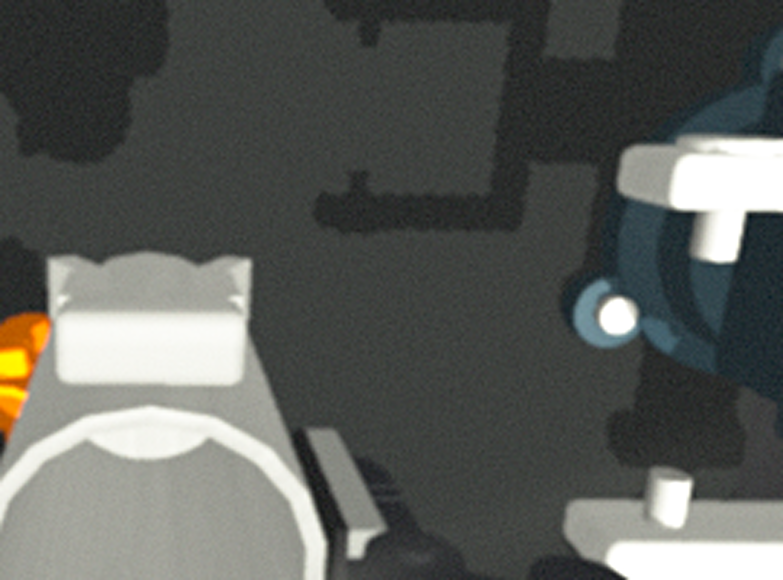

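The pins appear in the crop at (716,255) and (669,484), against predictions of (713,261) and (672,483), so the two cameras agree. I'll work out the final offset, and the bucket's own yaw from its near lug, whose top edge runs from (57,312) to (245,312).

Run:
```python
from h import *
c=np.load('w1.npy',allow_pickle=True).item();s=bot.read_state();R=np.array(s['eef_rot']);t=np.array(s['ee_pos'])
f=lambda u,v:(230+(u+.5)/2.9-.5,100+(v+.5)/2.9-.5)
a=atz('wrist',*f(669,484),.205,c);b=atz('wrist',*f(716,254),.205,c);m=(a+b)/2
print(a,b,m,np.linalg.norm(a-b),np.arctan2(*(a-b)[[1,0]]))
print('tine ends',atz('wrist',*f(670,208),.218,c),atz('wrist',*f(607,548),.218,c))
for z,p in((.097,(57,383)),(.097,(245,383)),(.097,(57,315)),(.097,(245,315))):
  print(R.T@(atz('wrist',*f(*p),t[2]-.0827+z,c)-t)*1e3)
g=np.array([.5913,-.0687,0])
for k in(m,g,(m+g)/2):print('units',(R.T@(k-t)/.02)[:2])
```

```text
[ 0.62046434 -0.06269426  0.205     ] [ 0.56198653 -0.07145384  0.205     ] [ 0.59122544 -0.06707405  0.205     ] 0.05913022905833418 0.14868779239260707
tine ends [ 0.55286245 -0.09373507  0.218     ] [ 0.63424734 -0.0814195   0.218     ]
[ 26.67458503 -11.91658797 -14.28616449]
[ 26.67759475  14.56957828 -14.28352861]
[ 36.62519463 -11.63203573 -14.28053205]
[ 36.6293687   14.26351429 -14.27795425]
units [-0.08306001  6.65088328]
units [-0.07876041  6.56910676]
units [-0.08091021  6.60999502]
```

Run:
```python
from h import *
im=cv2.imread('pics/w1.png');c=np.load('w1.npy',allow_pickle=True).item();s=bot.read_state();R=np.array(s['eef_rot']);t=np.array(s['ee_pos'])
g=im.mean(2)
# outer rim symmetric: for rows, find outer extents of bright rim
for r in range(242,300,8):
    cols=np.where(g[r,200:350]>175)[0]+200
    print(r,cols.min(),cols.max(),(cols.min()+cols.max())/2) if len(cols) else None
for r in (212,218,224,228):
    cols=np.where(g[r,200:350]>150)[0]+200
    print('lug',r,cols.min(),cols.max(),(cols.min()+cols.max())/2)
print('tool axis pts px',[proj('wrist',t+R@[x,0,-dz],c).round(1).tolist() for x,dz in((0,.0223),(.02,.0223),(.03,.0143))])
```

```text
242 236 299 267.5
250 246 316 281.0
258 236 326 281.0
266 229 333 281.0
274 225 337 281.0
282 222 340 281.0
290 208 341 274.5
298 221 341 281.0
lug 212 248 314 281.0
lug 218 244 315 279.5
lug 224 215 317 266.0
lug 228 216 319 267.5
tool axis pts px [[278.5, 300.2], [278.4, 255.0], [278.5, 224.0]]
```

The bucket is square in the grip: the rim and lug are both centred on u=281. The wrist camera reads about 1 mm too far along tool y, which makes the fork estimates agree at +6.58 units. I'll move over the fork, lower to just above the pins, and look.

```bash
python3 -m inch '[{"fingers":1,"x":-0.09,"y":1,"z":0,"ax":0,"ay":0,"az":0},{"fingers":1,"x":0,"y":1,"z":0,"ax":0,"ay":0,"az":0},{"fingers":1,"x":0,"y":1,"z":0,"ax":0,"ay":0,"az":0},{"fingers":1,"x":0,"y":1,"z":0,"ax":0,"ay":0,"az":0},{"fingers":1,"x":0,"y":1,"z":0,"ax":0,"ay":0,"az":0},{"fingers":1,"x":0,"y":1,"z":0,"ax":0,"ay":0,"az":0},{"fingers":1,"x":0,"y":0.58,"z":0,"ax":0,"ay":0,"az":0},{"fingers":1,"x":0,"y":0,"z":0.7,"ax":0,"ay":0,"az":0},{"fingers":1,"x":0,"y":0,"z":0.7,"ax":0,"ay":0,"az":0},{"fingers":1,"x":0,"y":0,"z":0,"ax":0,"ay":0,"az":0}]'; python3 -m inch '[{"fingers":1,"x":0,"y":0,"z":0,"ax":0,"ay":0,"az":0},{"fingers":1,"x":0,"y":0,"z":0,"ax":0,"ay":0,"az":0}]'
python3 - <<'E'
from h import *
c=bot.get_calibration('wrist');im=snap('wrist','w2.png')
np.save('w2.npy',c,allow_pickle=True)
s=snap('scene','s2.png')
u,v=proj('scene',[.591,-.068,.205]).round().astype(int);print(u,v)
A=cv2.resize(im[130:330,190:370],(540,600),interpolation=cv2.INTER_CUBIC)
B=s[max(v-75,0):v+75,u-32:u+33];B=cv2.resize(B,(260,600),interpolation=cv2.INTER_CUBIC)
cv2.imwrite('pics/c2.png',np.hstack([A,B]))
E
```

```text
time: 7.45
ee_pos: [0.5908, -0.0683, 0.2433]
eef_rot: [[-0.986, -0.169, -0.005], [-0.169, 0.986, 0.001], [0.005, 0.002, -1.0]]
force: [-0.1, -0.0, -4.2]
finger_gap: 0.0501
grasp_force: 42.7
time: 7.62
ee_pos: [0.5921, -0.0685, 0.2474]
eef_rot: [[-0.986, -0.169, 0.001], [-0.169, 0.986, -0.0], [-0.001, -0.0, -1.0]]
force: [-0.6, -0.4, -2.1]
finger_gap: 0.0496
grasp_force: 42.8
206 196
```

View pics/c2.png

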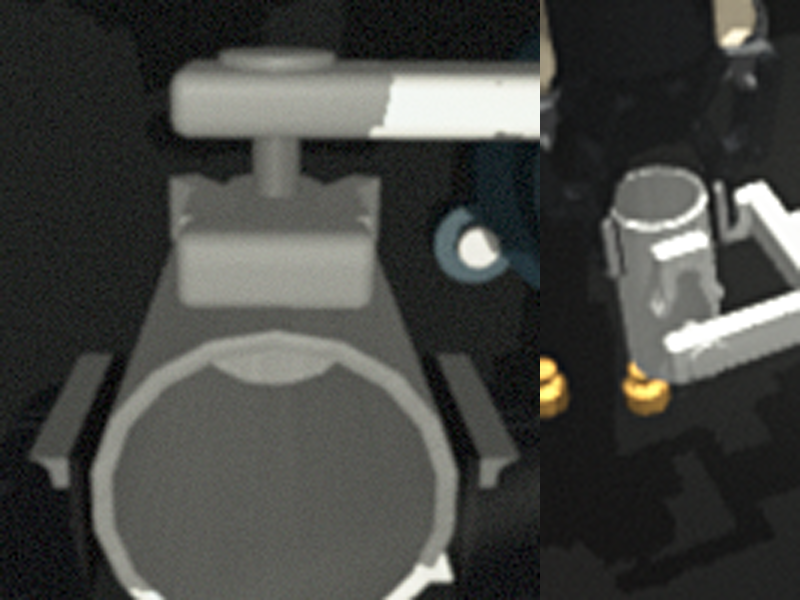

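In the wrist crop the pin is at u=276 and the lug and rim are centred at about u=275, so they line up across the slot. Next I compare the axial offsets, using the tine's inner edge at row 137, the lug's outer edge at row 235 and the rim at row 335.

Run:
```python
from h import *
c=np.load('w2.npy',allow_pickle=True).item();s=bot.read_state();R=np.array(s['eef_rot']);t=np.array(s['ee_pos'])
f=lambda u,v:(190+(u+.5)/3-.5,130+(v+.5)/3-.5)
b=t[2]-.0827
for n,r,z,e in(('tine in',137,.216,40.5),('tine out',62,.216,52.5),('lug out',235,b+.096,35.5),('lug in',308,b+.097,24),('rim',333,b+.105,25)):
  x=(R.T@(atz('wrist',*f(275,r),z,c)-t))*1e3
  print(n,x.round(1),'axis at',(x[0]-e).round(1))
print(t,s['force'])
```

```text
tine in [42.7  0.7 31.7] axis at 2.2
tine out [56.   0.7 31.6] axis at 3.5
lug out [ 36.9   0.6 -13.4] axis at 1.4
lug in [ 26.9   0.6 -14.3] axis at 2.9
rim [ 26.5   0.6 -22.3] axis at 1.5
[ 0.59222898 -0.06826359  0.24772683] [ 0.51229518 -0.3247737  -2.59179303]
```

The axial offset is under 1 mm, so I lower slowly at about 0.06 m/s.

```bash
python3 -m inch '[{"fingers":1,"x":0.03,"y":0,"z":0.25,"ax":0,"ay":0,"az":0},{"fingers":1,"x":0,"y":0,"z":0.25,"ax":0,"ay":0,"az":0},{"fingers":1,"x":0,"y":0,"z":0.25,"ax":0,"ay":0,"az":0},{"fingers":1,"x":0,"y":0,"z":0.25,"ax":0,"ay":0,"az":0},{"fingers":1,"x":0,"y":0,"z":0.2,"ax":0,"ay":0,"az":0},{"fingers":1,"x":0,"y":0,"z":0.2,"ax":0,"ay":0,"az":0},{"fingers":1,"x":0,"y":0,"z":0.2,"ax":0,"ay":0,"az":0},{"fingers":1,"x":0,"y":0,"z":0.1,"ax":0,"ay":0,"az":0},{"fingers":1,"x":0,"y":0,"z":0,"ax":0,"ay":0,"az":0}]'
```

```text
time: 8.47
ee_pos: [0.5911, -0.0678, 0.2118]
eef_rot: [[-0.985, -0.17, -0.001], [-0.17, 0.985, 0.0], [0.001, 0.0, -1.0]]
force: [-0.7, -0.2, -2.7]
finger_gap: 0.0499
grasp_force: 42.7
```

```bash
python3 -m inch '[{"fingers":1,"x":0,"y":0,"z":0.08,"ax":0,"ay":0,"az":0},{"fingers":1,"x":0,"y":0,"z":0.08,"ax":0,"ay":0,"az":0},{"fingers":1,"x":0,"y":0,"z":0.06,"ax":0,"ay":0,"az":0},{"fingers":1,"x":0,"y":0,"z":0,"ax":0,"ay":0,"az":0},{"fingers":1,"x":0,"y":0,"z":0,"ax":0,"ay":0,"az":0}]'
```

```text
time: 8.88
ee_pos: [0.5913, -0.0679, 0.2082]
eef_rot: [[-0.985, -0.17, 0.0], [-0.17, 0.985, 0.0], [-0.0, 0.0, -1.0]]
force: [0.3, -0.0, -2.6]
finger_gap: 0.0499
grasp_force: 42.8
```

```bash
python3 -m inch '[{"fingers":1,"x":0,"y":0,"z":0.05,"ax":0,"ay":0,"az":0},{"fingers":1,"x":0,"y":0,"z":0.05,"ax":0,"ay":0,"az":0},{"fingers":1,"x":0,"y":0,"z":0,"ax":0,"ay":0,"az":0},{"fingers":1,"x":0,"y":0,"z":0,"ax":0,"ay":0,"az":0}]'
```

```text
time: 9.22
ee_pos: [0.5917, -0.0682, 0.2075]
eef_rot: [[-0.986, -0.17, 0.002], [-0.17, 0.986, -0.001], [-0.002, -0.001, -1.0]]
force: [-1.0, -1.8, 5.1]
finger_gap: 0.0499
grasp_force: 43.3
```

Contact is confirmed: the load moved onto the pins at TCP z 0.2075. I'll open the fingers partly, keeping clear of the crosspiece, wait, then rise a little.

```bash
python3 -m inch '[{"fingers":0.28,"x":0,"y":0,"z":0,"ax":0,"ay":0,"az":0},{"fingers":0.28,"x":0,"y":0,"z":0,"ax":0,"ay":0,"az":0},{"fingers":0.28,"x":0,"y":0,"z":0,"ax":0,"ay":0,"az":0},{"fingers":0.28,"x":0,"y":0,"z":0,"ax":0,"ay":0,"az":0},{"fingers":0.28,"x":0,"y":0,"z":-0.2,"ax":0,"ay":0,"az":0},{"fingers":0.28,"x":0,"y":0,"z":-0.3,"ax":0,"ay":0,"az":0},{"fingers":0.28,"x":0,"y":0,"z":-0.3,"ax":0,"ay":0,"az":0},{"fingers":0.28,"x":0,"y":0,"z":-0.3,"ax":0,"ay":0,"az":0},{"fingers":0.28,"x":0,"y":0,"z":0,"ax":0,"ay":0,"az":0},{"fingers":0.28,"x":0,"y":0,"z":0,"ax":0,"ay":0,"az":0}]'
python3 -m inch '[{"fingers":0.28,"x":0,"y":0,"z":0,"ax":0,"ay":0,"az":0},{"fingers":0.28,"x":0,"y":0,"z":0,"ax":0,"ay":0,"az":0},{"fingers":0.28,"x":0,"y":0,"z":0,"ax":0,"ay":0,"az":0},{"fingers":0.28,"x":0,"y":0,"z":0,"ax":0,"ay":0,"az":0},{"fingers":0.28,"x":0,"y":0,"z":0,"ax":0,"ay":0,"az":0},{"fingers":0.28,"x":0,"y":0,"z":0,"ax":0,"ay":0,"az":0},{"fingers":0.28,"x":0,"y":0,"z":0,"ax":0,"ay":0,"az":0},{"fingers":0.28,"x":0,"y":0,"z":0,"ax":0,"ay":0,"az":0},{"fingers":0.28,"x":0,"y":0,"z":0,"ax":0,"ay":0,"az":0},{"fingers":0.28,"x":0,"y":0,"z":0,"ax":0,"ay":0,"az":0}]'
python3 - <<'E'
from h import *
im=snap('wrist','w3.png');s=snap('scene','s3.png');u,v=206,196
A=cv2.resize(im[130:330,190:370],(540,600),interpolation=cv2.INTER_CUBIC)
B=cv2.resize(s[v-75:v+75,u-32:u+33],(260,600),interpolation=cv2.INTER_CUBIC)
cv2.imwrite('pics/c3.png',np.hstack([A,B]))
E
```

```text
time: 10.05
ee_pos: [0.5915, -0.0679, 0.2289]
eef_rot: [[-0.985, -0.17, 0.001], [-0.17, 0.985, -0.0], [-0.001, -0.0, -1.0]]
force: [-0.6, 0.8, 0.8]
finger_gap: 0.0615
grasp_force: 0.0
time: 10.88
ee_pos: [0.5913, -0.0678, 0.2281]
eef_rot: [[-0.985, -0.17, 0.0], [-0.17, 0.985, 0.0], [-0.0, 0.0, -1.0]]
force: [0.1, 0.3, 0.3]
finger_gap: 0.0612
grasp_force: 0.0
```

View pics/c3.png

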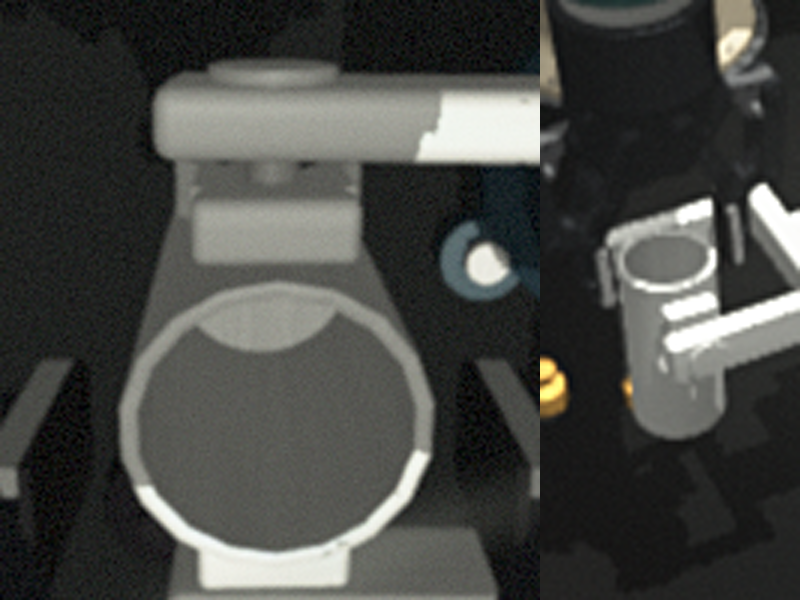

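The bucket hangs on both pins, with the rim near (276,420) in the wrist crop and the fingers clear of it by gaps on both sides. For the nudge I'll rise, close the fingers, shift 28 mm outward and press on the outer rim.

```bash
python3 -m inch '[{"fingers":0.28,"x":0,"y":0,"z":-0.5,"ax":0,"ay":0,"az":0},{"fingers":0.28,"x":0,"y":0,"z":-1,"ax":0,"ay":0,"az":0},{"fingers":0.28,"x":0,"y":0,"z":-0.5,"ax":0,"ay":0,"az":0},{"fingers":1,"x":0,"y":-0.7,"z":0,"ax":0,"ay":0,"az":0},{"fingers":1,"x":0,"y":-0.7,"z":0,"ax":0,"ay":0,"az":0},{"fingers":1,"x":0,"y":0,"z":0,"ax":0,"ay":0,"az":0},{"fingers":1,"x":0,"y":0,"z":0,"ax":0,"ay":0,"az":0},{"fingers":1,"x":0,"y":0,"z":0,"ax":0,"ay":0,"az":0},{"fingers":1,"x":0,"y":0,"z":0,"ax":0,"ay":0,"az":0},{"fingers":1,"x":0,"y":0,"z":0,"ax":0,"ay":0,"az":0}]'
python3 -m inch '[{"fingers":1,"x":0,"y":0,"z":0.3,"ax":0,"ay":0,"az":0},{"fingers":1,"x":0,"y":0,"z":0.3,"ax":0,"ay":0,"az":0},{"fingers":1,"x":0,"y":0,"z":0.3,"ax":0,"ay":0,"az":0},{"fingers":1,"x":0,"y":0,"z":0.2,"ax":0,"ay":0,"az":0},{"fingers":1,"x":0,"y":0,"z":0.1,"ax":0,"ay":0,"az":0},{"fingers":1,"x":0,"y":0,"z":0,"ax":0,"ay":0,"az":0},{"fingers":1,"x":0,"y":0,"z":0,"ax":0,"ay":0,"az":0}]'
```

```text
time: 11.82
ee_pos: [0.596, -0.0952, 0.2677]
eef_rot: [[-0.985, -0.17, -0.001], [-0.17, 0.985, 0.0], [0.0, 0.0, -1.0]]
force: [0.5, -0.2, -0.5]
finger_gap: -0.0001
grasp_force: 0.0
time: 12.4
ee_pos: [0.596, -0.0954, 0.244]
eef_rot: [[-0.985, -0.17, -0.0], [-0.17, 0.985, 0.0], [0.0, 0.0, -1.0]]
force: [-0.4, -0.0, 0.5]
finger_gap: -0.0002
grasp_force: 0.0
```

```bash
python3 -m inch '[{"fingers":1,"x":0,"y":0,"z":0.1,"ax":0,"ay":0,"az":0},{"fingers":1,"x":0,"y":0,"z":0.1,"ax":0,"ay":0,"az":0},{"fingers":1,"x":0,"y":0,"z":0.1,"ax":0,"ay":0,"az":0},{"fingers":1,"x":0,"y":0,"z":0.1,"ax":0,"ay":0,"az":0},{"fingers":1,"x":0,"y":0,"z":0.1,"ax":0,"ay":0,"az":0},{"fingers":1,"x":0,"y":0,"z":0.1,"ax":0,"ay":0,"az":0},{"fingers":1,"x":0,"y":0,"z":0,"ax":0,"ay":0,"az":0},{"fingers":1,"x":0,"y":0,"z":0,"ax":0,"ay":0,"az":0},{"fingers":1,"x":0,"y":0,"z":0,"ax":0,"ay":0,"az":0}]'
python3 - <<'E'
from h import *
im=snap('wrist','w4.png');s=snap('scene','s4.png');u,v=206,196
A=cv2.resize(im[130:330,190:370],(540,600),interpolation=cv2.INTER_CUBIC)
B=cv2.resize(s[v-75:v+75,u-32:u+33],(260,600),interpolation=cv2.INTER_CUBIC)
cv2.imwrite('pics/c4.png',np.hstack([A,B]))
E
```

```text
time: 13.15
ee_pos: [0.5962, -0.096, 0.2325]
eef_rot: [[-0.986, -0.169, 0.001], [-0.169, 0.986, -0.001], [-0.001, -0.001, -1.0]]
force: [0.9, -5.9, 4.4]
finger_gap: 0.0001
grasp_force: 3.6
```

View pics/c4.png

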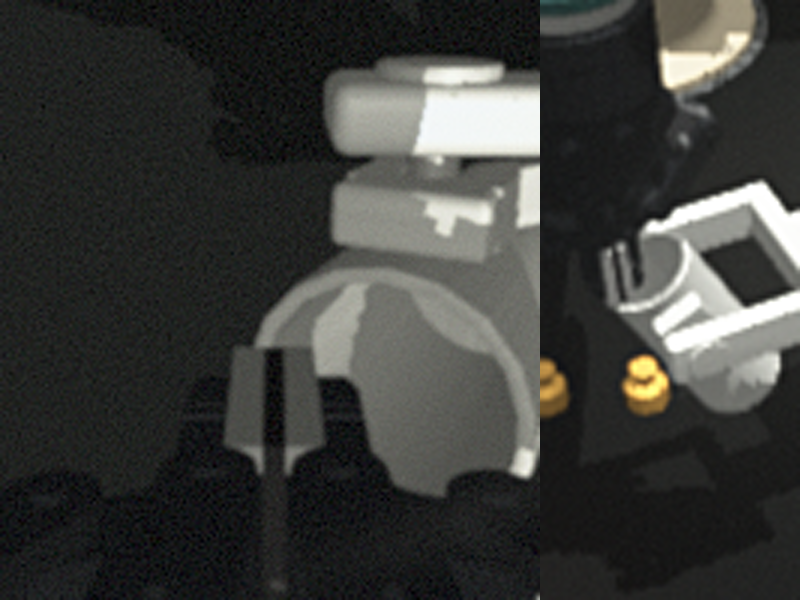

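The picture shows the bucket tipped well beyond 15 degrees, with the fingertips pressing its outer rim at (275,350) and both eyes still on their pins. I ease straight up so that it swings back, then wait.

```bash
python3 -m inch '[{"fingers":1,"x":0,"y":0,"z":-0.1,"ax":0,"ay":0,"az":0},{"fingers":1,"x":0,"y":0,"z":-0.1,"ax":0,"ay":0,"az":0},{"fingers":1,"x":0,"y":0,"z":-0.1,"ax":0,"ay":0,"az":0},{"fingers":1,"x":0,"y":0,"z":-0.1,"ax":0,"ay":0,"az":0},{"fingers":1,"x":0,"y":0,"z":-0.1,"ax":0,"ay":0,"az":0},{"fingers":1,"x":0,"y":0,"z":-0.1,"ax":0,"ay":0,"az":0},{"fingers":1,"x":0,"y":0,"z":-0.1,"ax":0,"ay":0,"az":0},{"fingers":1,"x":0,"y":0,"z":-0.2,"ax":0,"ay":0,"az":0},{"fingers":1,"x":0,"y":0,"z":-0.2,"ax":0,"ay":0,"az":0},{"fingers":1,"x":0,"y":0,"z":-0.5,"ax":0,"ay":0,"az":0}]'
python3 -m inch '[{"fingers":1,"x":0,"y":0,"z":-1,"ax":0,"ay":0,"az":0},{"fingers":1,"x":0,"y":0,"z":-1,"ax":0,"ay":0,"az":0},{"fingers":1,"x":0,"y":0,"z":-1,"ax":0,"ay":0,"az":0},{"fingers":1,"x":0,"y":0,"z":-1,"ax":0,"ay":0,"az":0},{"fingers":1,"x":0,"y":0,"z":0,"ax":0,"ay":0,"az":0},{"fingers":1,"x":0,"y":0,"z":0,"ax":0,"ay":0,"az":0},{"fingers":1,"x":0,"y":0,"z":0,"ax":0,"ay":0,"az":0},{"fingers":1,"x":0,"y":0,"z":0,"ax":0,"ay":0,"az":0},{"fingers":1,"x":0,"y":0,"z":0,"ax":0,"ay":0,"az":0},{"fingers":1,"x":0,"y":0,"z":0,"ax":0,"ay":0,"az":0}]'
for i in 1 2 3 4 5 6; do python3 -m inch '[{"fingers":1,"x":0,"y":0,"z":0,"ax":0,"ay":0,"az":0},{"fingers":1,"x":0,"y":0,"z":0,"ax":0,"ay":0,"az":0},{"fingers":1,"x":0,"y":0,"z":0,"ax":0,"ay":0,"az":0},{"fingers":1,"x":0,"y":0,"z":0,"ax":0,"ay":0,"az":0},{"fingers":1,"x":0,"y":0,"z":0,"ax":0,"ay":0,"az":0},{"fingers":1,"x":0,"y":0,"z":0,"ax":0,"ay":0,"az":0},{"fingers":1,"x":0,"y":0,"z":0,"ax":0,"ay":0,"az":0},{"fingers":1,"x":0,"y":0,"z":0,"ax":0,"ay":0,"az":0},{"fingers":1,"x":0,"y":0,"z":0,"ax":0,"ay":0,"az":0},{"fingers":1,"x":0,"y":0,"z":0,"ax":0,"ay":0,"az":0}]' >/dev/null; done
python3 - <<'E'
from h import *
im=snap('wrist','w5.png')
s=snap('scene','s5.png');u,v=206,196
for i in range(5): s2=bot.camera('scene')
print('motion',np.abs(cv2.GaussianBlur(s,(5,5),0).astype(int)-cv2.GaussianBlur(s2,(5,5),0))[v-40:v+60,u-40:u+40].max(), bot.read_state()['time'])
A=cv2.resize(im[100:300,190:370],(540,600),interpolation=cv2.INTER_CUBIC)
B=cv2.resize(s[v-75:v+75,u-32:u+33],(260,600),interpolation=cv2.INTER_CUBIC)
cv2.imwrite('pics/c5.png',np.hstack([A,B]))
E
```

```text
time: 14.08
ee_pos: [0.5957, -0.0954, 0.2634]
eef_rot: [[-0.985, -0.17, -0.002], [-0.17, 0.985, 0.001], [0.002, 0.001, -1.0]]
force: [0.7, 0.4, -0.4]
finger_gap: 0.0003
grasp_force: 0.0
time: 14.92
ee_pos: [0.5959, -0.0955, 0.3431]
eef_rot: [[-0.985, -0.17, -0.002], [-0.17, 0.985, 0.0], [0.001, 0.001, -1.0]]
force: [-0.2, -0.7, -0.2]
finger_gap: -0.0001
grasp_force: 0.0
motion 2 20.2667
```

View pics/c5.png

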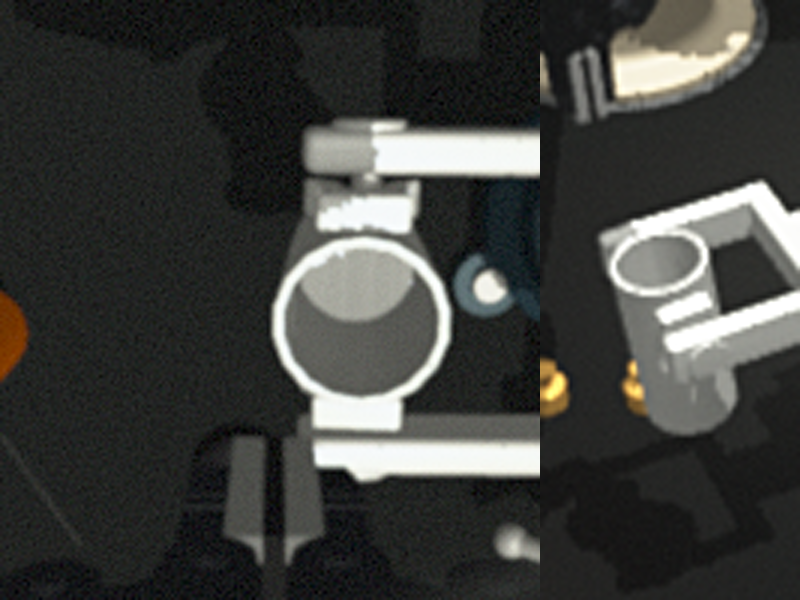

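The bucket hangs still on both pins: the rim is at (362,320) in the wrist crop and at (658,262) in the scene crop. I'll check how far off plumb it is before handing in.

Run:
```python
from h import *
ex=np.array([np.cos(.168),np.sin(.168),0]);ey=np.array([-ex[1],ex[0],0])
seat=np.array([.5913,-.0682,.2045]);a=np.linspace(0,2*np.pi,90)
cr=lambda p:((p[:,0]-174)*4+540,(p[:,1]-121)*4)
c5=bot.get_calibration('wrist')
for d in(-12,-6,0,6,12):
    t=np.radians(d);z=np.array([0,0,1])*np.cos(t)-ey*np.sin(t);y=ey*np.cos(t)+np.array([0,0,1])*np.sin(t)
    circ=lambda h,r:np.array([seat+z*h+r*(ex*np.cos(k)+y*np.sin(k)) for k in a])
    o=[]
    for h in(.025,-.08):
        x,v=cr(np.array([proj('scene',P) for P in circ(h,.025)]));o+=[x.min(),x.max(),v.min(),v.max()]
    w=np.array([proj('wrist',P,c5) for P in circ(.025,.025)]);w2=np.array([proj('wrist',P,c5) for P in circ(-.077,.022)])
    print(d,'rim x,y',np.round(o[:4]),'base',np.round(o[4:]),'wrist rim u',((np.array([w[:,0].min(),w[:,0].max()])-190)*3).round(),'floor u',((np.array([w2[:,0].min(),w2[:,0].max()])-190)*3).round())
```

```text
-12 rim x,y [621. 720. 234. 290.] base [606. 700. 391. 450.] wrist rim u [301. 469.] floor u [245. 355.]
-6 rim x,y [616. 716. 233. 292.] base [621. 714. 387. 448.] wrist rim u [290. 463.] floor u [265. 376.]
0 rim x,y [612. 711. 233. 296.] base [636. 728. 381. 445.] wrist rim u [280. 457.] floor u [285. 397.]
6 rim x,y [608. 706. 233. 299.] base [651. 742. 374. 441.] wrist rim u [271. 449.] floor u [306. 419.]
12 rim x,y [604. 700. 233. 304.] base [666. 755. 365. 436.] wrist rim u [264. 439.] floor u [327. 440.]
```

The observed rim (609–710), base edge (737) and floor (300–415) all match a lean of about 4–5°, or 0.08 rad. That is inside the 0.2 rad limit, and the bucket is still.

```bash
python3 -c "
from workcell import bot
print(bot.job_done())"
```

```text
the job is handed in; nothing more can be done
None
```

The bucket hangs home on both pins of the empty fork; it was let go, tipped well past 15° by pressing its rim, and left hanging still about 5° off plumb, and I handed the job in at about 20 s (no verdict came back).

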